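# Load the scraper and hold the dresser's dial at the third click

## Task

Slide the wall scraper flat and blade first into the slot of the blade dresser, fully home, and let go of it. Then press the bar of the dresser's spring-return dial down past its first two clicks to the third, which is the last, and keep it there: the program finishes while the fingers still hold the dial down against its spring and the scraper is still home. Leave the chisel, the tape measure and the tin where they are.

Things in the scene. Friction and masses are not known exactly. Their poses are not given: they have to be found in the camera images.
- scraper: wall scraper lying flat on the left of the bench: wooden handle 24 mm wide, 25 high, 100 long; steel blade 50 wide, 70 long, 2 thick, its midplane 12 mm above the handle's underside; 60 to 115 g. Origin: underside, middle of the 170 mm length. Own -y points to the blade tip (blade y -85 to -15 mm, handle -15 to +85), z up. The blade starts pointing roughly away from the robot
- scraper_tip (a point): middle of the scraper's blade edge, 85 mm from its origin
- dresser: blade dresser fixed on the right: grey housing 120 x 84 mm, top 95 mm above the bench, on a dark base plate 92 mm wide, 12 mm thick, which runs 115 mm out in front as a flat loading bed. Origin: on the bench below the middle of the slot mouth (front face); +x points into the slot, roughly away from the robot, y left, z up. A scraper whose handle lies on the bed has its blade level with the slot
- slot_mouth (a point): middle of the slot mouth, 24 mm above the bench, axes as the dresser's. The level slot is 58 mm wide, 8 mm high (20 to 28 mm above the bench), 56 mm deep to its stop; bright lips reach 9 mm out in front, flaring to about 68 x 19 mm. With the blade against the stop 14 mm of it stay outside
- dial_bar (a point): middle of the round black press bar (16 mm thick, 52 long, level, along the dresser's y) on the dial's arm, at the housing's left (+y) side; press it down from above. In the dresser's frame: radius 62 mm about an axle at x 85, z 68 mm; at rest it is at x 29, y 78, z 94 mm, at the third click x 35, z 32 mm
- dial (a joint): turn of the spring-return dial in rad: 0 at rest, clicks (soft detents) at 0.35, 0.70 and 1.05, hard stop at 1.15; grows as the bar is pressed down. It springs back to 0 whenever it is let go. The push needed at the bar swings between about 4 and 11 N, greatest about 0.1 rad after each click and least before the next; 8 to 10 N hold it at the third
- chisel: chisel with a yellow handle, 210 mm long, 25 high, lying between the scraper and the heap of papers (the heap is fixed, about 80 mm high); origin at the middle of its underside; to be left alone
- tape_measure: yellow tape measure, 70 x 98 x 40 mm, on the bench beyond the heap of papers; origin at the middle of its underside; to be left alone
- tin: food tin, 76 mm across and 58 mm high, to the right of the dresser's loading bed; origin at the middle of its underside; to be left alone
There are look-alikes about, which are no part of the job. Leave any black look-alike of the scraper alone.

How it is judged:
On the way, in this order (a step that is already met when the one before it is completed fails the run):
1. the scraper's blade is in the slot, its edge within 10 mm of the stop, and the fingers have let go of it (x of scraper_tip in the frame of dresser above 0.046 m and y of scraper_tip in the frame of dresser between -0.01 and 0.01 m and z of scraper_tip in the frame of dresser between 0.018 and 0.03 m and contact force between the fingers and scraper below 0.1 N), for 0.2 s.
2. the fingers hold the dial at the third click (value of joint dial above 0.96 rad and contact force between the fingers and dial above 3 N), for 0.5 s.
At the end, for the whole second after the job is handed in: The dial stands at its third click or on the stop behind it (more than 0.96 rad) with the fingers pressing on it by more than 3 N, and the scraper lies at rest, untouched, in the slot with its edge within 10 mm of the stop and of the slot's midline (all of step 2 and x of scraper_tip in the frame of dresser above 0.046 m and y of scraper_tip in the frame of dresser between -0.01 and 0.01 m and z of scraper_tip in the frame of dresser between 0.018 and 0.03 m and contact force between the arm and scraper below 0.1 N and linear speed of scraper below 0.02 m/s); the arm keeps its last pose, push and grip.
It fails at once if the chisel, the tape measure or the tin is moved by more than 30 mm (distance of any of chisel, tape_measure, tin from where it was at the start of the episode above 0.03 m).
It also fails if it takes over 59 s, if anything falls off the work surface, if the arm or the gripper's body presses on something with over 40 N, if the wrist force passes 120 N, or if a joint passes its speed limit or range.

## Robot

A 7-joint arm with a two-finger parallel gripper is mounted at the origin on the work surface; the furniture and walls round the work are solid. World frame = base frame: x ahead of the robot, y to its left, z up, the work surface at z = 0. Lengths are in m, angles in rad, forces in N, time in s.
With the tool pointing down it reaches from about 0.375 to 0.925 m from the base axis. Payload 3.1 kg.
Tool frame: the origin (TCP) lies at the very end of the fingers, on their centre line; the grasp point (between the pads) lies 19 mm behind it; z points along the fingers, y is the line along which they close (so a half turn about z gives the same grasp; the last joint's range is limited). The gripper opens to 85 mm and grips with 20 to 120 N. Pads are 22 mm wide; open, the fingers measure 114 mm over their backs; the gripper's body (76 mm by 85 mm) begins 54 mm behind the grasp point. The pads swing forward as they close: fully open they stand 13 mm farther back than shut.
Start: joints at [-1.242, 0.383, 0.044, 1.598, -0.018, 1.161, -0.05], TCP at [0.269, 0.592, 0.231] pointing down, gripper open.
Joint ranges: [-2.61, 2.61], [-0.41, 2.15], [-1.48, 1.57], [0, 2.5], [-1.57, 4.71], [0.05, 1.97], [-2.85, 2.85]. Speed limits (rad/s): [2.79, 2.79, 3.14, 3.14, 3.14, 3.14, 3.14].

## Interface

Orientations are given as [roll, pitch, yaw] about the fixed x, y, z axes, in that order (R = Rz(yaw) Ry(pitch) Rx(roll)).
In Python, from station import manip, vision, sign_off gives the robot as it stands.
- The arm moves only by the shell command python3 -m creep 'ROWS' [FORCE]. ROWS is JSON, a list of rows, each an object of numbers: "wx", "wy", "wz": the turn, a rotation vector about the tool's x, y, z in rad; "dx", "dy", "dz": the shift along the tool's x, y, z in m; "claw": the gripper's target within -1 to 1 (fully open at 1, half-way at 0, shut at -1). In form: [{"wx": .., "wy": .., "wz": .., "dx": .., "dy": .., "dz": .., "claw": ..}, ...]. A call has 1 to 12 rows; each row is the pose to reach, as a shift and turn from the pose commanded when the call began, along the tool's axes at that moment; what a row does not reach only later rows make up. A row lasts 1/8 s, in which the tool goes at most 62.5 mm and 10.7 degrees, less where a joint would pass 70% of its speed; a pose out of reach is approached as far as the arm can. A call with a gripper value outside its range is refused whole. The fingers move at their own pace and stop on an object; FORCE is the grip in N (left out, the last holds). Time passes only in rows, so rows that repeat a pose let the fingers close. It gives the time, the measured TCP pose, the force, the opening and the grip force at its end, in the units of the state.
- manip.sense(): the state, without advancing time (a new reading comes with each control period).
- vision.snapshot(name): name is "scene" or "top"; returns (picture, depth): 384x512x3 uint8, red, green, blue; 384x512 float32, m along the optical axis (not along the pixel's ray), 0 where there is no reading.
- vision.camera_model(name): a dict with "mtx" (3x3 intrinsics, pixels), "world_to_cam" (4x4, takes a point from world to camera coordinates). Camera axes: x right, y up, looking along -z (the intrinsics and any distortion apply to the point x, -y, -z); pixel columns grow to the right and rows downward; lengths in m; the calibration is good to about 2 mm. A picture is of the moment at which its call begins. camera_model takes no time and is no camera call.
- sign_off(): hands the job in; it is judged then, once.
The state is a dict: "time_s": time; "joint_pos": joint angles; "joint_velocities": joint speeds; "joint_torque": joint torques, N m; "tcp_pos": TCP position; "eef_rot": TCP orientation; "contact_force": force on the tool from outside, world axes, zero at the start; "wrist_torque": the same for the moment, N m; "finger_gap": opening from 0.0 (shut) to 1.0 (fully open); "grip_force": force on a finger pad.
Only numpy, scipy, OpenCV 4.12 (cv2) and the standard library are available. Lean on these libraries where they do the work, as an engineer would, in place of code of your own. Each camera call takes 0.05 s, during which the arm holds its last target. There are 200 camera calls.

## Working session

There is one attempt and no reset: what is moved stays moved. The work goes in short steps, Python scripts to look and compute and a shell command to move; the robot and the scene stay as the last step left them, time stands still between calls to the robot, and variables do not carry over. Pictures are saved under pics/ and viewed, at most 10 in all, crops included, and the job is handed in when it is done.

```bash
ls; mkdir -p pics
python3 - <<'E'
from station import manip, vision
import cv2,numpy as np
for n in("scene","top"):
    p,d=vision.snapshot(n); np.savez(f"pics/{n}0.npz",p=p,d=d)
    cv2.imwrite(f"pics/{n}0.png",cv2.resize(p[:,:,::-1],None,fx=1.5,fy=1.5))
    m=vision.camera_model(n);print(n,{k:np.round(np.array(v),3).tolist() for k,v in m.items()})
print(manip.sense())
E
```

```text
pics
scene {'mtx': [[458.952, 0.0, 250.664], [0.0, 458.952, 186.011], [0.0, 0.0, 1.0]], 'world_to_cam': [[-0.76, 0.649, 0.024, 0.347], [-0.251, -0.328, 0.911, 0.05], [0.599, 0.686, 0.412, -1.843], [0.0, 0.0, 0.0, 1.0]]}
top {'mtx': [[388.969, 0.0, 260.731], [0.0, 388.969, 188.631], [0.0, 0.0, 1.0]], 'world_to_cam': [[0.002, -1.0, 0.007, 0.005], [0.999, 0.002, 0.044, -0.469], [-0.044, 0.007, 0.999, -1.12], [0.0, 0.0, 0.0, 1.0]]}
{'time_s': 0.1, 'joint_pos': array([-1.24181878,  0.38380233,  0.04384821,  1.59940238, -0.01790166,
        1.16118568, -0.04992014]), 'joint_velocities': array([ 5.61339096e-05, -1.94462434e-03,  1.34990240e-04, -2.33193994e-03,
        4.40919708e-04,  4.70484056e-04, -1.12248064e-03]), 'joint_torque': array([ 2.46442796e-03, -4.34729469e+01,  1.02919322e+00, -2.50453019e+01,
        1.09085153e-02,  5.48817727e-03, -3.11799290e-06]), 'tcp_pos': array([0.26871772, 0.59092589, 0.22998798]), 'eef_rot': array([-3.13919111e+00,  1.30959774e-04,  2.71486383e+00]), 'contact_force': array([ 0.06836651, -0.36445188, -0.24688074]), 'wrist_torque': array([-0.02519844,  0.02937684,  0.02802725]), 'grip_force': 0.0, 'finger_gap': 0.998162441068732}
```

View pics/scene0.png

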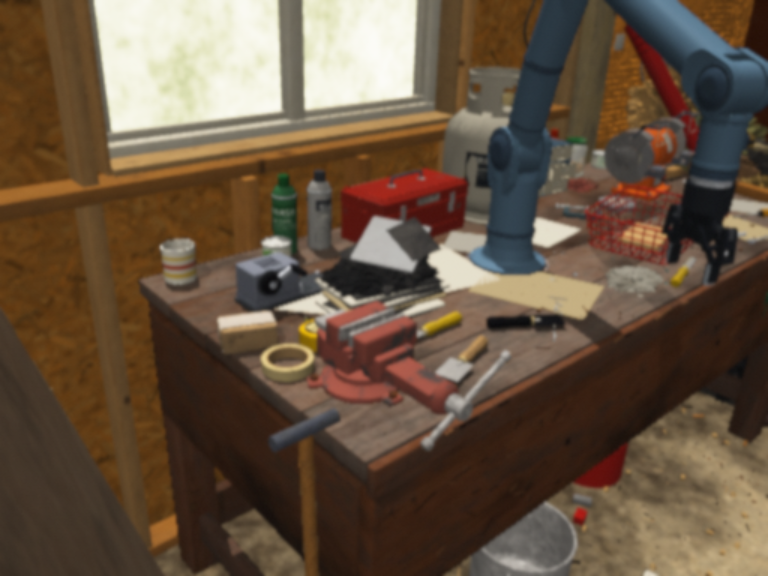

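View pics/top0.png

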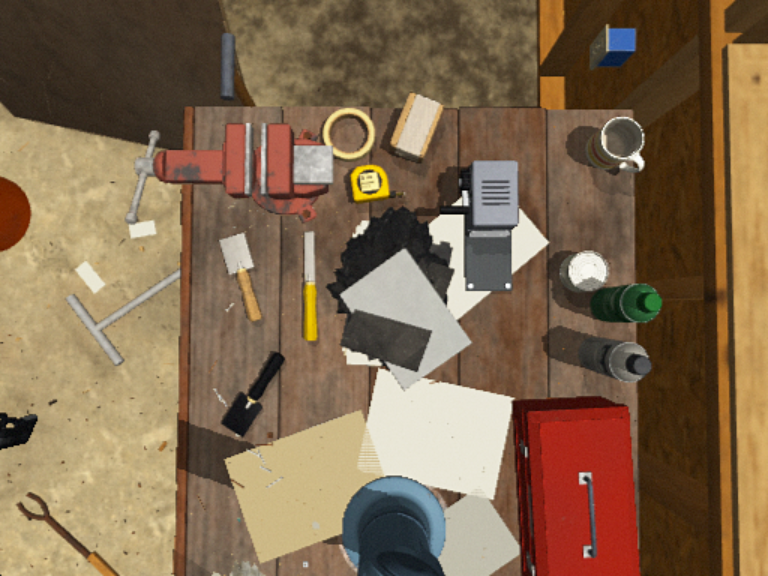

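Top view (1.5x pixels): the wooden-handled scraper has its blade at (237,253) and handle at (249,293). The dresser housing is at (495,193), its bed at (489,260) and the press bar at about (453,209). Things that could be taken for the scraper: the black scraper (255,395), the chisel (310,287) and the wooden block (416,127). I choose the wooden handle with steel blade at (240,275) and check it in a crop.

```bash
cat > h.py <<'E'
import numpy as np,cv2
from station import manip, vision
def cam(n):
    m=vision.camera_model(n);return np.array(m["mtx"],float),np.array(m["world_to_cam"],float)
def ray(n,uv):
    K,T=cam(n);uv=np.atleast_2d(uv).astype(float)
    d=np.c_[(uv[:,0]-K[0,2])/K[0,0],-(uv[:,1]-K[1,2])/K[1,1],-np.ones(len(uv))]
    R=T[:3,:3];return -R.T@T[:3,3],d@R
def plane(n,uv,z):
    o,d=ray(n,uv);return o+d*((z-o[2])/d[:,2])[:,None]
def pts(n,dep):
    K,T=cam(n);v,u=np.mgrid[:dep.shape[0],:dep.shape[1]]
    o,d=ray(n,np.c_[u.ravel(),v.ravel()]);return (o+d*dep.reshape(-1,1)).reshape(*dep.shape,3)
def proj(n,P):
    K,T=cam(n);q=np.atleast_2d(P)@T[:3,:3].T+T[:3,3];return np.c_[K[0,0]*q[:,0]/-q[:,2]+K[0,2],-K[1,1]*q[:,1]/-q[:,2]+K[1,2]]
E
python3 - <<'E'
from h import *
z=np.load("pics/top0.npz");p,d=z["p"],z["d"];P=pts("top",d)
a=cv2.resize(p[145:225,135:225],(450,400),interpolation=cv2.INTER_NEAREST)
b=cv2.resize(p[95:205,285:355],(255,400),interpolation=cv2.INTER_NEAREST)
cv2.imwrite("pics/crop0.png",np.hstack([a,b])[:,:,::-1])
hsv=cv2.cvtColor(p,cv2.COLOR_RGB2HSV)
roi=np.zeros(d.shape,bool);roi[150:220,140:180]=1
for nm,m,zz in(("handle",(hsv[...,1]>110)&(hsv[...,2]>130)&roi,.025),("blade",(hsv[...,1]<45)&(hsv[...,2]>140)&roi,.013)):
    n,l,s,c=cv2.connectedComponentsWithStats(m.astype(np.uint8));i=1+s[1:,4].argmax();ys,xs=np.where(l==i)
    W=plane("top",np.c_[xs,ys],zz)[:,:2]
    print(nm,s[i],"depth z",np.median(P[l==i][:,2]).round(4),cv2.minAreaRect((W*1000).astype(np.float32)),W.mean(0).round(4))
# dresser heights map
for (u,v) in[(330,130),(325,175),(302,139),(307,125),(207,205),(390,180),(160,205)]: print((u,v),P[v,u].round(4))
hm=P[...,2]
m=(abs(hm-.095)<.008);m[:90]=0;m[160:]=0;m[:,:300]=0;m[:,360:]=0
ys,xs=np.where(m);print("top",m.sum(),cv2.minAreaRect((plane("top",np.c_[xs,ys],.095)[:,:2]*1000).astype(np.float32)))
m=(abs(hm-.012)<.006)&(hsv[...,2]<110);m[:150]=0;m[200:]=0;m[:,:300]=0;m[:,350:]=0
n,l,s,c=cv2.connectedComponentsWithStats(m.astype(np.uint8));i=1+s[1:,4].argmax();ys,xs=np.where(l==i)
print("bed",s[i],cv2.minAreaRect((plane("top",np.c_[xs,ys],.012)[:,:2]*1000).astype(np.float32)))
E
```

```text
handle [158 180  17  35 248] depth z 0.022 ((445.579345703125, 279.14593505859375), (98.04911041259766, 23.509260177612305), 18.36665916442871) [0.4439 0.278 ]
blade [146 155  23  28 402] depth z 0.0133 ((526.8907470703125, 306.5674743652344), (69.30197143554688, 49.52150344848633), 17.35503578186035) [0.5276 0.3068]
(330, 130) [ 0.6252 -0.1806  0.0946]
(325, 175) [ 0.5094 -0.1803  0.0136]
(302, 139) [ 0.599  -0.1036  0.1027]
(307, 125) [ 0.6429 -0.1208  0.0743]
(207, 205) [0.4216 0.1603 0.0222]
(390, 180) [ 0.4925 -0.3554  0.0545]
(160, 205) [ 0.4214  0.3014 -0.0038]
top 1521 ((629.28271484375, -159.9482421875), (117.43904113769531, 121.9574203491211), 0.16840673983097076)
bed [ 310  150   31   44 1089] ((519.5806884765625, -180.7288055419922), (87.56974029541016, 125.44660186767578), 89.79198455810547)
```

View pics/crop0.png

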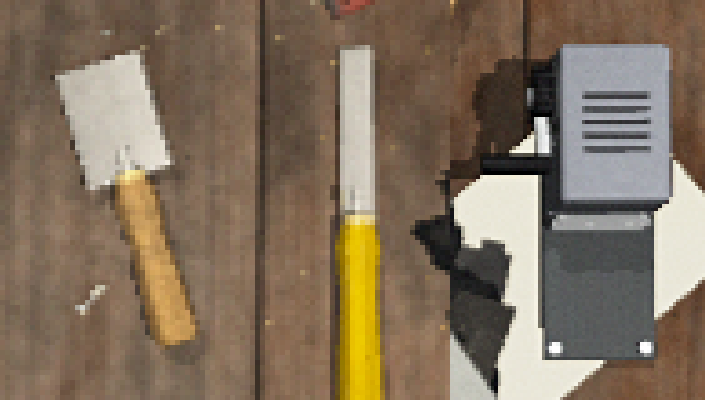

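The crop confirms the steel blade, its edge up-left at (100,65), and the wooden handle running to (178,340). The dresser panel shows the housing, the bed below it and the press bar at (515,163). Next I fit the dresser pose and work out the grasp move.

Run:
```python
from h import *
z=np.load("pics/top0.npz");p,d=z["p"],z["d"]
g=cv2.cvtColor(p,cv2.COLOR_RGB2GRAY).astype(float)
g=cv2.GaussianBlur(g,(0,0),.7)
def edge(prof,off): # strongest gradient, subpixel
    e=np.abs(np.diff(prof));i=e.argmax();w=e[max(0,i-1):i+2];return off+max(0,i-1)+(w*np.arange(len(w))).sum()/w.sum()+.5
def fit(uv,zz,along):
    W=plane("top",uv,zz)[:,:2]*1000;a,b=(W[:,0],W[:,1]) if along=="x" else (W[:,1],W[:,0])
    k=np.ones(len(a),bool)
    for _ in range(4):
        c=np.polyfit(a[k],b[k],1);r=b-np.polyval(c,a);k=abs(r)<max(1.,1.5*np.std(r[k]))
    return c,k.sum(),np.std(r[k]).round(2)
def show(nm,f,at): c,n,s=f;print(nm,"slope deg",np.degrees(np.arctan(c[0])).round(2),"value",np.polyval(c,at).round(1),n,s)
bl=fit([(edge(g[v,305:316],305),v) for v in range(160,191)],.012,"x")
br=fit([(edge(g[v,336:347],336),v) for v in range(160,191)],.012,"x")
bf=fit([(u,edge(g[188:199,u],188)) for u in range(313,339)],.012,"y")
tl=fit([(edge(g[v,310:321],310),v) for v in range(112,147)],.095,"x")
tr=fit([(edge(g[v,340:352],340),v) for v in range(112,147)],.095,"x")
tf=fit([(u,edge(g[145:155,u],145)) for u in range(320,342)],.095,"y")
for n,f,a in(("bl",bl,510),("br",br,510),("bf",bf,-180),("tl",tl,620),("tr",tr,620),("tf",tf,-180)):show(n,f,a)
```

```text
bl slope deg -0.13 value -133.1 25 0.06
br slope deg -0.76 value -225.8 25 0.27
bf slope deg 6.36 value 453.2 14 1.17
tl slope deg 1.36 value -139.8 25 0.35
tr slope deg 0.39 value -220.2 25 0.19
tf slope deg -13.81 value 567.5 13 1.42
```

```bash
cat > go.py <<'E'
import sys,numpy as np
from scipy.spatial.transform import Rotation as Ro
from station import manip
def to(pos,yaw,s=None):
    "shift and turn in tool axes to TCP pos (m), tool straight down, tool y axis at heading yaw (deg)"
    s=s or manip.sense();R=Ro.from_euler("xyz",s["eef_rot"]);T=Ro.from_euler("xyz",[np.pi,0,np.radians(yaw)+np.pi/2])
    d=R.inv().apply(np.array(pos)-s["tcp_pos"]);w=(R.inv()*T).as_rotvec()
    print("d",d.round(4),"w",w.round(4))
if __name__=="__main__": to([float(a) for a in sys.argv[1:4]],float(sys.argv[4]))
E
python3 go.py .4427 .2782 .12 108.4
```

```text
d [-0.2878 -0.2124  0.1105] w [-0.0023 -0.0008 -0.7479]
```

```bash
R='{"dx":-0.288,"dy":-0.212,"dz":0.110,"wz":-0.748,"claw":1}'; python3 -m creep '[{"dx":-0.288,"dy":-0.212,"dz":0.06,"wz":-0.748,"claw":1},{"dx":-0.288,"dy":-0.212,"dz":0.06,"wz":-0.748,"claw":1},{"dx":-0.288,"dy":-0.212,"dz":0.06,"wz":-0.748,"claw":1},{"dx":-0.288,"dy":-0.212,"dz":0.06,"wz":-0.748,"claw":1},{"dx":-0.288,"dy":-0.212,"dz":0.06,"wz":-0.748,"claw":1},{"dx":-0.288,"dy":-0.212,"dz":0.06,"wz":-0.748,"claw":1},{"dx":-0.288,"dy":-0.212,"dz":0.06,"wz":-0.748,"claw":1},{"dx":-0.288,"dy":-0.212,"dz":0.11,"wz":-0.748,"claw":0.2},{"dx":-0.288,"dy":-0.212,"dz":0.11,"wz":-0.748,"claw":0.2},{"dx":-0.288,"dy":-0.212,"dz":0.11,"wz":-0.748,"claw":0.2},{"dx":-0.288,"dy":-0.212,"dz":0.11,"wz":-0.748,"claw":0.2},{"dx":-0.288,"dy":-0.212,"dz":0.11,"wz":-0.748,"claw":0.2}]' 50; python3 go.py .4427 .2782 .005 108.4
python3 - <<'E'
from h import *
p,d=vision.snapshot("top");cv2.imwrite("pics/t1.png",cv2.resize(p[130:260,110:260],(600,520),interpolation=cv2.INTER_NEAREST)[:,:,::-1])
E
```

```text
d [-0.2878 -0.2121  0.2255] w [-0.0023 -0.0008 -0.7479]invalid input
```

View pics/t1.png

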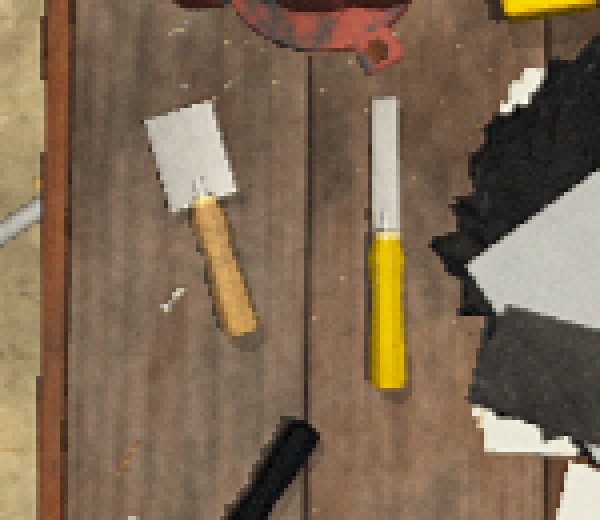

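The arm didn't move: the call was refused, probably because every key is required. The crop shows the scraper undisturbed.

```bash
python3 -m creep '[{"wx":0,"wy":0,"wz":-0.748,"dx":-0.288,"dy":-0.212,"dz":0.06,"claw":1},{"wx":0,"wy":0,"wz":-0.748,"dx":-0.288,"dy":-0.212,"dz":0.06,"claw":1},{"wx":0,"wy":0,"wz":-0.748,"dx":-0.288,"dy":-0.212,"dz":0.06,"claw":1},{"wx":0,"wy":0,"wz":-0.748,"dx":-0.288,"dy":-0.212,"dz":0.06,"claw":1},{"wx":0,"wy":0,"wz":-0.748,"dx":-0.288,"dy":-0.212,"dz":0.06,"claw":1},{"wx":0,"wy":0,"wz":-0.748,"dx":-0.288,"dy":-0.212,"dz":0.06,"claw":1},{"wx":0,"wy":0,"wz":-0.748,"dx":-0.288,"dy":-0.212,"dz":0.06,"claw":1},{"wx":0,"wy":0,"wz":-0.748,"dx":-0.288,"dy":-0.212,"dz":0.11,"claw":0.2},{"wx":0,"wy":0,"wz":-0.748,"dx":-0.288,"dy":-0.212,"dz":0.11,"claw":0.2},{"wx":0,"wy":0,"wz":-0.748,"dx":-0.288,"dy":-0.212,"dz":0.11,"claw":0.2}]' 50; python3 go.py .4427 .2782 .005 108.4
```

```text
time_s: 1.4
tcp_pos: [0.4434, 0.2806, 0.122]
eef_rot: [3.141, 0.0, -2.819]
contact_force: [1.5, -1.1, 0.9]
finger_gap: 0.602
grip_force: 0.0
d [ 0.0014 -0.0021  0.117 ] w [0.0004 0.0004 0.0016]
```

```bash
python3 -m creep '[{"wx":0,"wy":0,"wz":0,"dx":0,"dy":0,"dz":0.05,"claw":0.2},{"wx":0,"wy":0,"wz":0,"dx":0,"dy":0,"dz":0.09,"claw":0.2},{"wx":0,"wy":0,"wz":0,"dx":0,"dy":0,"dz":0.107,"claw":0.2},{"wx":0,"wy":0,"wz":0,"dx":0,"dy":0,"dz":0.111,"claw":0.2},{"wx":0,"wy":0,"wz":0,"dx":0,"dy":0,"dz":0.111,"claw":0.2}]'; python3 go.py .4427 .2782 .005 108.4
```

```text
time_s: 2.02
tcp_pos: [0.4448, 0.2806, 0.0117]
eef_rot: [3.141, 0.003, -2.82]
contact_force: [-0.2, -0.2, 1.3]
finger_gap: 0.595
grip_force: 0.0
d [ 0.0027 -0.0016  0.0067] w [0.0009 0.0027 0.0003]
```

```bash
python3 -m creep '[{"wx":0,"wy":0,"wz":0,"dx":0.002,"dy":-0.001,"dz":0.004,"claw":0.2},{"wx":0,"wy":0,"wz":0,"dx":0.002,"dy":-0.001,"dz":0.004,"claw":-1},{"wx":0,"wy":0,"wz":0,"dx":0.002,"dy":-0.001,"dz":0.004,"claw":-1},{"wx":0,"wy":0,"wz":0,"dx":0.002,"dy":-0.001,"dz":0.004,"claw":-1},{"wx":0,"wy":0,"wz":0,"dx":0.002,"dy":-0.001,"dz":0.004,"claw":-1},{"wx":0,"wy":0,"wz":0,"dx":0.002,"dy":-0.001,"dz":0.004,"claw":-1},{"wx":0,"wy":0,"wz":0,"dx":0.002,"dy":-0.001,"dz":0.004,"claw":-1}]' 60; python3 go.py .4427 .2782 .005 108.4
```

```text
time_s: 2.9
tcp_pos: [0.4423, 0.2782, 0.007]
eef_rot: [3.141, 0.001, -2.82]
contact_force: [-1.1, -0.5, 5.7]
finger_gap: 0.272
grip_force: 60.2
d [-0.0004 -0.0001  0.002 ] w [0.0003 0.0007 0.    ]
```

```bash
python3 -m creep '[{"wx":0,"wy":0,"wz":0,"dx":0,"dy":0,"dz":-0.03,"claw":-1},{"wx":0,"wy":0,"wz":0,"dx":0,"dy":0,"dz":-0.08,"claw":-1},{"wx":0,"wy":0,"wz":0,"dx":0,"dy":0,"dz":-0.13,"claw":-1},{"wx":0,"wy":0,"wz":0,"dx":0,"dy":0,"dz":-0.16,"claw":-1},{"wx":0,"wy":0,"wz":0,"dx":0,"dy":0,"dz":-0.16,"claw":-1}]' 60; python3 go.py .425 -.180 .165 90.2
```

```text
time_s: 3.52
tcp_pos: [0.4437, 0.2792, 0.1688]
eef_rot: [3.139, 0.006, -2.82]
contact_force: [0.6, -0.2, -1.0]
finger_gap: 0.272
grip_force: 59.5
d [ 0.1627 -0.4298  0.0019] w [0.0031 0.0056 0.3176]
```

```bash
python3 -m creep '[{"wx":0,"wy":0,"wz":0.32,"dx":0.020,"dy":-0.053,"dz":0,"claw":-1},{"wx":0,"wy":0,"wz":0.32,"dx":0.040,"dy":-0.106,"dz":0,"claw":-1},{"wx":0,"wy":0,"wz":0.32,"dx":0.060,"dy":-0.159,"dz":0,"claw":-1},{"wx":0,"wy":0,"wz":0.32,"dx":0.080,"dy":-0.212,"dz":0,"claw":-1},{"wx":0,"wy":0,"wz":0.32,"dx":0.100,"dy":-0.265,"dz":0,"claw":-1},{"wx":0,"wy":0,"wz":0.32,"dx":0.120,"dy":-0.318,"dz":0,"claw":-1},{"wx":0,"wy":0,"wz":0.32,"dx":0.140,"dy":-0.371,"dz":0,"claw":-1},{"wx":0,"wy":0,"wz":0.32,"dx":0.155,"dy":-0.410,"dz":0,"claw":-1},{"wx":0,"wy":0,"wz":0.32,"dx":0.162,"dy":-0.430,"dz":0,"claw":-1},{"wx":0,"wy":0,"wz":0.32,"dx":0.162,"dy":-0.430,"dz":0,"claw":-1},{"wx":0,"wy":0,"wz":0.32,"dx":0.162,"dy":-0.430,"dz":0,"claw":-1}]'; python3 go.py .425 -.180 .030 90.2
```

```text
time_s: 4.9
tcp_pos: [0.4231, -0.1797, 0.165]
eef_rot: [3.141, -0.003, -3.139]
contact_force: [0.1, -0.1, -1.6]
finger_gap: 0.273
grip_force: 59.5
d [-0.0022 -0.0004  0.135 ] w [ 0.0009 -0.0027 -0.0009]
```

```bash
python3 -m creep '[{"wx":0,"wy":0,"wz":0,"dx":0,"dy":0,"dz":0.05,"claw":-1},{"wx":0,"wy":0,"wz":0,"dx":0,"dy":0,"dz":0.10,"claw":-1},{"wx":0,"wy":0,"wz":0,"dx":0,"dy":0,"dz":0.128,"claw":-1},{"wx":0,"wy":0,"wz":0,"dx":0,"dy":0,"dz":0.133,"claw":-1},{"wx":0,"wy":0,"wz":0,"dx":0,"dy":0,"dz":0.133,"claw":-1},{"wx":0,"wy":0,"wz":0,"dx":0,"dy":0,"dz":0.133,"claw":-1}]'; python3 go.py .425 -.180 .0205 90.2
python3 - <<'E'
from h import *
p,d=vision.snapshot("top");q,e=vision.snapshot("scene")
P=pts("top",d);hsv=cv2.cvtColor(p,cv2.COLOR_RGB2HSV)
m=(abs(P[...,2]-.035)<.012);m[:148]=0;m[185:]=0;m[:,308:]&=True;m[:,:305]=0;m[:,345:]=0
n,l,s,c=cv2.connectedComponentsWithStats(m.astype(np.uint8))
for i in range(1,n):
    if s[i,4]>60:
        ys,xs=np.where(l==i);print(s[i],np.median(P[l==i][:,2]),cv2.minAreaRect((plane("top",np.c_[xs,ys],.035)[:,:2]*1000).astype(np.float32)))
a=cv2.resize(p[100:220,270:370],(400,480),interpolation=cv2.INTER_NEAREST);b=cv2.resize(q[150:230,140:205],(390,480),interpolation=cv2.INTER_NEAREST)
cv2.imwrite("pics/t2.png",np.hstack([a,b])[:,:,::-1])
E
```

```text
time_s: 5.65
tcp_pos: [0.4255, -0.1813, 0.0346]
eef_rot: [-3.141, 0.003, -3.14]
contact_force: [0.9, 0.3, -0.5]
finger_gap: 0.272
grip_force: 59.5
d [0.0006 0.0013 0.0141] w [-0.0003  0.0031 -0.0016]
[311 148  31   9 119] 0.03568026645505684 ((568.3782958984375, -178.37733459472656), (86.4966049194336, 22.37944793701172), 82.27320861816406)
[318 161  18  24 425] 0.040749655337470436 ((514.8453979492188, -180.9648895263672), (48.57374572753906, 66.08743286132812), 89.73983001708984)
```

View pics/t2.png

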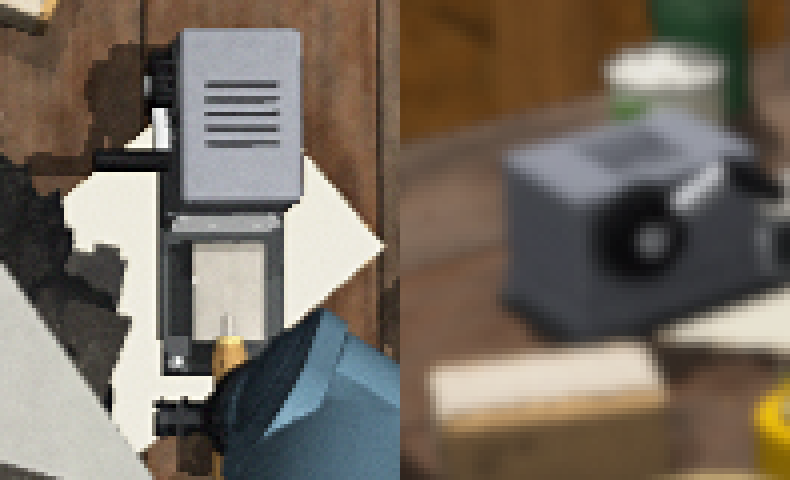

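Top view: the blade (228,290 in the crop) lines up with the bright lips (225,222) to within about 2 mm. Its measured height, 40 mm, and tip at x 0.548 agree with the TCP. I lower it to slot height with a 1.5 mm sideways correction.

```bash
python3 -m creep '[{"wx":0,"wy":0,"wz":0,"dx":0,"dy":0.0015,"dz":0.008,"claw":-1},{"wx":0,"wy":0,"wz":0,"dx":0,"dy":0.0015,"dz":0.0135,"claw":-1},{"wx":0,"wy":0,"wz":0,"dx":0,"dy":0.0015,"dz":0.0135,"claw":-1},{"wx":0,"wy":0,"wz":0,"dx":0,"dy":0.0015,"dz":0.0135,"claw":-1}]'; python3 go.py .50 -.180 .0200 90.2
```

```text
time_s: 6.25
tcp_pos: [0.4237, -0.1798, 0.0196]
eef_rot: [3.142, -0.001, -3.141]
contact_force: [-0.6, 0.7, -1.2]
finger_gap: 0.274
grip_force: 59.6
d [-0.0763 -0.0003 -0.0005] w [ 0.     -0.0007 -0.0024]
```

```bash
python3 -m creep '[{"wx":0,"wy":0,"wz":0,"dx":-0.008,"dy":0,"dz":-0.0005,"claw":-1},{"wx":0,"wy":0,"wz":0,"dx":-0.016,"dy":0,"dz":-0.0005,"claw":-1},{"wx":0,"wy":0,"wz":0,"dx":-0.024,"dy":0,"dz":-0.0005,"claw":-1},{"wx":0,"wy":0,"wz":0,"dx":-0.032,"dy":0,"dz":-0.0005,"claw":-1},{"wx":0,"wy":0,"wz":0,"dx":-0.038,"dy":0,"dz":-0.0005,"claw":-1},{"wx":0,"wy":0,"wz":0,"dx":-0.038,"dy":0,"dz":-0.0005,"claw":-1}]'; python3 go.py .50 -.180 .0200 90.2
```

```text
time_s: 7.0
tcp_pos: [0.4627, -0.1797, 0.0203]
eef_rot: [-3.141, 0.0, -3.14]
contact_force: [0.1, -0.1, -0.6]
finger_gap: 0.269
grip_force: 59.6
d [-0.0373 -0.0004  0.0004] w [-0.0002  0.0005 -0.0017]
```

Tip about 18 mm into the slot with no contact force. Continuing home.

```bash
python3 -m creep '[{"wx":0,"wy":0,"wz":0,"dx":-0.010,"dy":0,"dz":0,"claw":-1},{"wx":0,"wy":0,"wz":0,"dx":-0.020,"dy":0,"dz":0,"claw":-1},{"wx":0,"wy":0,"wz":0,"dx":-0.027,"dy":0,"dz":0,"claw":-1},{"wx":0,"wy":0,"wz":0,"dx":-0.032,"dy":0,"dz":0,"claw":-1},{"wx":0,"wy":0,"wz":0,"dx":-0.036,"dy":0,"dz":0,"claw":-1},{"wx":0,"wy":0,"wz":0,"dx":-0.036,"dy":0,"dz":0,"claw":-1}]'; python3 go.py .50 -.180 .0200 90.2
```

```text
time_s: 7.75
tcp_pos: [0.4982, -0.1796, 0.0202]
eef_rot: [-3.142, 0.0, -3.14]
contact_force: [-0.3, 0.1, -0.5]
finger_gap: 0.273
grip_force: 59.6
d [-0.0018 -0.0004  0.0002] w [-0.0001  0.     -0.0021]
```

```bash
python3 -m creep '[{"wx":0,"wy":0,"wz":0,"dx":-0.002,"dy":0,"dz":0,"claw":-1},{"wx":0,"wy":0,"wz":0,"dx":-0.004,"dy":0,"dz":0,"claw":-1},{"wx":0,"wy":0,"wz":0,"dx":-0.006,"dy":0,"dz":0,"claw":-1},{"wx":0,"wy":0,"wz":0,"dx":-0.006,"dy":0,"dz":0,"claw":-1}]'; python3 go.py .50 -.180 .0200 90.2
```

```text
time_s: 8.25
tcp_pos: [0.5023, -0.1796, 0.0197]
eef_rot: [3.141, -0.003, -3.141]
contact_force: [-2.8, -0.6, 0.1]
finger_gap: 0.27
grip_force: 59.6
d [ 0.0023 -0.0004 -0.0002] w [ 0.0006 -0.0032 -0.0025]
```

```bash
python3 -m creep '[{"wx":0,"wy":0,"wz":0,"dx":-0.002,"dy":0,"dz":0,"claw":-1},{"wx":0,"wy":0,"wz":0,"dx":-0.003,"dy":0,"dz":0,"claw":-1},{"wx":0,"wy":0,"wz":0,"dx":-0.003,"dy":0,"dz":0,"claw":-1}]'; python3 go.py .50 -.180 .0200 90.2
```

```text
time_s: 8.62
tcp_pos: [0.5023, -0.1797, 0.0192]
eef_rot: [3.14, -0.008, -3.141]
contact_force: [-7.4, -0.8, 2.7]
finger_gap: 0.274
grip_force: 60.0
d [ 0.0024 -0.0003 -0.0008] w [ 0.0019 -0.0085 -0.0031]
```

Firmly on the stop: 7.4 N with no further travel. Relaxing the push, then opening.

```bash
python3 -m creep '[{"wx":0,"wy":0,"wz":0,"dx":0.003,"dy":0,"dz":-0.0005,"claw":-1},{"wx":0,"wy":0,"wz":0,"dx":0.004,"dy":0,"dz":-0.0005,"claw":-1},{"wx":0,"wy":0,"wz":0,"dx":0.004,"dy":0,"dz":-0.0005,"claw":0.1},{"wx":0,"wy":0,"wz":0,"dx":0.004,"dy":0,"dz":-0.0005,"claw":0.1},{"wx":0,"wy":0,"wz":0,"dx":0.004,"dy":0,"dz":-0.0005,"claw":0.1},{"wx":0,"wy":0,"wz":0,"dx":0.004,"dy":0,"dz":-0.0005,"claw":0.1},{"wx":0,"wy":0,"wz":0,"dx":0.004,"dy":0,"dz":-0.04,"claw":0.1},{"wx":0,"wy":0,"wz":0,"dx":0.004,"dy":0,"dz":-0.09,"claw":0.1},{"wx":0,"wy":0,"wz":0,"dx":0.004,"dy":0,"dz":-0.14,"claw":0.1},{"wx":0,"wy":0,"wz":0,"dx":0.004,"dy":0,"dz":-0.14,"claw":-1},{"wx":0,"wy":0,"wz":0,"dx":0.004,"dy":0,"dz":-0.14,"claw":-1},{"wx":0,"wy":0,"wz":0,"dx":0.004,"dy":0,"dz":-0.14,"claw":-1}]'; python3 go.py .597 -.100 .16 90.2;python3 - <<'E'
from h import *
p,d=vision.snapshot("top");P=pts("top",d);np.savez("pics/top3.npz",p=p,d=d)
hsv=cv2.cvtColor(p,cv2.COLOR_RGB2HSV)
m=(hsv[...,1]>110)&(hsv[...,2]>130)&(hsv[...,0]<25);m[:150]=0;m[215:]=0;m[:,312:]&=True;m[:,:312]=0;m[:,345:]=0
ys,xs=np.where(m);print(m.sum(),np.median(P[m][:,2]),cv2.minAreaRect((plane("top",np.c_[xs,ys],.037)[:,:2]*1000).astype(np.float32)))
cv2.imwrite("pics/t3.png",cv2.resize(p[90:220,270:370],(500,600),interpolation=cv2.INTER_NEAREST)[:,:,::-1])
E
```

```text
time_s: 10.12
tcp_pos: [0.5015, -0.179, 0.1585]
eef_rot: [3.141, -0.004, -3.14]
contact_force: [0.3, -0.8, -0.5]
finger_gap: -0.0
grip_force: 0.0
d [-0.0956  0.0789 -0.0018] w [ 0.0006 -0.0036 -0.0021]
168 0.03456088758106335 ((490.80694580078125, -179.3589324951172), (130.4757080078125, 34.369815826416016), 9.960650444030762)
```

View pics/t3.png

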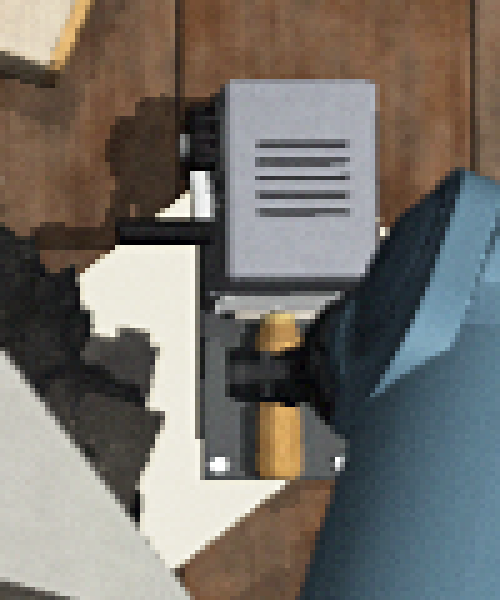

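The scraper is home and straight: handle front (280,315) is at the lips and handle rear (280,477) at the bed's front edge, as it must be. The press bar lies from (117,232) to (210,232). Moving the shut fingers above it.

```bash
python3 -m creep '[{"wx":0,"wy":0,"wz":0,"dx":-0.03,"dy":0.025,"dz":0,"claw":-1},{"wx":0,"wy":0,"wz":0,"dx":-0.06,"dy":0.05,"dz":0,"claw":-1},{"wx":0,"wy":0,"wz":0,"dx":-0.085,"dy":0.074,"dz":0,"claw":-1},{"wx":0,"wy":0,"wz":0,"dx":-0.096,"dy":0.084,"dz":0.01,"claw":-1},{"wx":0,"wy":0,"wz":0,"dx":-0.096,"dy":0.084,"dz":0.03,"claw":-1},{"wx":0,"wy":0,"wz":0,"dx":-0.096,"dy":0.084,"dz":0.045,"claw":-1},{"wx":0,"wy":0,"wz":0,"dx":-0.096,"dy":0.084,"dz":0.045,"claw":-1},{"wx":0,"wy":0,"wz":0,"dx":-0.096,"dy":0.084,"dz":0.045,"claw":-1}]'
python3 - <<'E'
from h import *
print(plane("top",[(312,140.3),(293.4,140.3)],.098).round(4))
p,d=vision.snapshot("top");q,e=vision.snapshot("scene")
a=cv2.resize(p[90:190,270:370],(400,400),interpolation=cv2.INTER_NEAREST);b=cv2.resize(q[140:220,150:230],(400,400),interpolation=cv2.INTER_NEAREST)
cv2.imwrite("pics/t4.png",np.hstack([a,b])[:,:,::-1])
E
```

```text
time_s: 11.18
tcp_pos: [0.5983, -0.0968, 0.1153]
eef_rot: [-3.141, -0.0, 3.141]
contact_force: [0.6, -0.3, 1.1]
finger_gap: -0.003
grip_force: 0.0
[[ 0.5963 -0.1312  0.098 ]
 [ 0.5962 -0.081   0.098 ]]
```

View pics/t4.png

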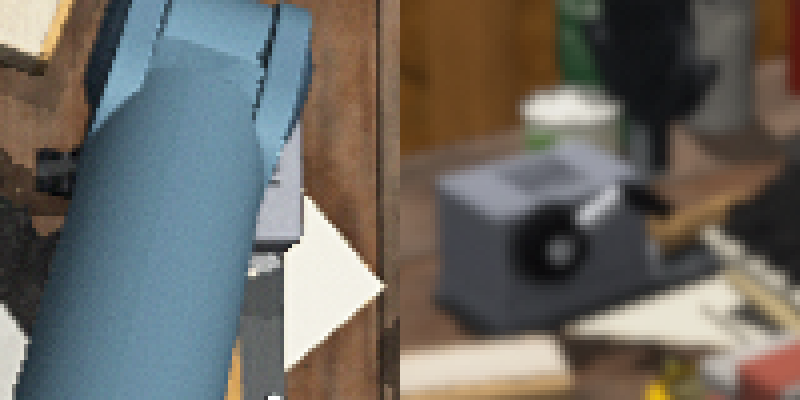

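Scene crop: the shut fingers (650,150) stand right above the press bar (650,200). Pressing down in stages.

```bash
python3 -m creep '[{"wx":0,"wy":0,"wz":0,"dx":0,"dy":-0.001,"dz":0.010,"claw":-1},{"wx":0,"wy":0,"wz":0,"dx":0,"dy":-0.001,"dz":0.018,"claw":-1},{"wx":0,"wy":0,"wz":0,"dx":0.001,"dy":-0.001,"dz":0.026,"claw":-1},{"wx":0,"wy":0,"wz":0,"dx":0.002,"dy":-0.001,"dz":0.034,"claw":-1},{"wx":0,"wy":0,"wz":0,"dx":0.003,"dy":-0.001,"dz":0.042,"claw":-1},{"wx":0,"wy":0,"wz":0,"dx":0.002,"dy":-0.001,"dz":0.050,"claw":-1},{"wx":0,"wy":0,"wz":0,"dx":0,"dy":-0.001,"dz":0.058,"claw":-1},{"wx":0,"wy":0,"wz":0,"dx":0,"dy":-0.001,"dz":0.058,"claw":-1}]'
```

```text
time_s: 12.28
tcp_pos: [0.5966, -0.097, 0.057]
eef_rot: [3.141, -0.005, -3.141]
contact_force: [-5.8, 0.7, 8.5]
finger_gap: 0.005
grip_force: 4.4
```

```bash
python3 -m creep '[{"wx":0,"wy":0,"wz":0,"dx":-0.001,"dy":0,"dz":0.006,"claw":-1},{"wx":0,"wy":0,"wz":0,"dx":-0.003,"dy":0,"dz":0.012,"claw":-1},{"wx":0,"wy":0,"wz":0,"dx":-0.004,"dy":0,"dz":0.018,"claw":-1},{"wx":0,"wy":0,"wz":0,"dx":-0.005,"dy":0,"dz":0.020,"claw":-1},{"wx":0,"wy":0,"wz":0,"dx":-0.005,"dy":0,"dz":0.020,"claw":-1},{"wx":0,"wy":0,"wz":0,"dx":-0.005,"dy":0,"dz":0.020,"claw":-1}]'
```

```text
time_s: 13.02
tcp_pos: [0.6036, -0.0969, 0.0386]
eef_rot: [3.141, -0.001, -3.141]
contact_force: [-3.8, 0.3, 9.4]
finger_gap: 0.005
grip_force: 5.3
```

```bash
python3 -m creep '[{"wx":0,"wy":0,"wz":0,"dx":0,"dy":0,"dz":0.001,"claw":-1},{"wx":0,"wy":0,"wz":0,"dx":0,"dy":0,"dz":0.001,"claw":-1},{"wx":0,"wy":0,"wz":0,"dx":0,"dy":0,"dz":0.001,"claw":-1},{"wx":0,"wy":0,"wz":0,"dx":0,"dy":0,"dz":0.001,"claw":-1},{"wx":0,"wy":0,"wz":0,"dx":0,"dy":0,"dz":0.001,"claw":-1},{"wx":0,"wy":0,"wz":0,"dx":0,"dy":0,"dz":0.001,"claw":-1},{"wx":0,"wy":0,"wz":0,"dx":0,"dy":0,"dz":0.001,"claw":-1},{"wx":0,"wy":0,"wz":0,"dx":0,"dy":0,"dz":0.001,"claw":-1}]'
python3 - <<'E'
from h import *
p,d=vision.snapshot("top");q,e=vision.snapshot("scene")
a=cv2.resize(p[90:220,270:370],(400,520),interpolation=cv2.INTER_NEAREST);b=cv2.resize(q[140:220,150:210],(390,520),interpolation=cv2.INTER_NEAREST)
cv2.imwrite("pics/t5.png",np.hstack([a,b])[:,:,::-1])
s=manip.sense();print(s["time_s"],s["tcp_pos"],s["contact_force"])
E
```

```text
time_s: 14.02
tcp_pos: [0.604, -0.097, 0.038]
eef_rot: [3.141, -0.0, -3.141]
contact_force: [-4.7, -0.1, 12.1]
finger_gap: -0.008
grip_force: 5.7
14.125 [ 0.60401929 -0.09696545  0.0379829 ] [-2.86463155  1.233808   11.07590659]
```

View pics/t5.png

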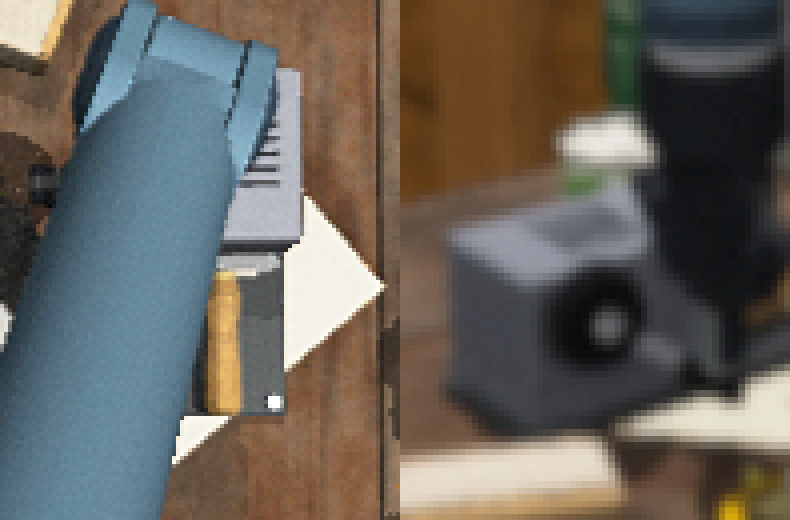

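The fingers hold the dial's bar down at about (720,375) in the scene crop, with the arm of the dial turned below the axle. The scraper's handle in the top crop runs from (225,272) to (225,413), still home. Handing in.

```bash
python3 -c "
from station import sign_off
print(sign_off())"
```

```text
the job is handed in; nothing more can be done
None
```

The job is handed in, but the sign-off gave no verdict: the scraper is home in the slot and released, and at 14 s the fingers were holding the dial at about 1.07 rad (third click, estimated from the fingertip height) with about 11 N.

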